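Load the tall sample jar into the carousel at its loading point

TASK

First turn the sample carousel by the black bar knob on its axis until the one wide cup stands in line with the flat metal loading tongue on the foot. Then pick up the tall, slim capped jar from the bench and set it gently, without dropping it, upright on the floor of that wide cup; leave the cup at the tongue and let go.

Things in the scene. Friction and masses are not known exactly. Their poses are not given: they have to be found in the camera images.
- jar: The jar to load: plain upright cylinder, 36 mm across, 75 mm tall, white plastic with a flat steel cap of the same width (top 15 mm), under 0.17 kg. Origin: centre of its underside, z up. Near it on the bench, in any order, 90 mm or more between centres: a squat capped jar (60 mm across, 42 tall) and an open clear beaker (54 across, 65 tall).
- wide_cup (a point): Centre of the inner floor of the turntable's one wide cup: open above, 54 mm inside, 62 outside, 20 deep. The point is 37 mm above the bench, 68 mm from the turntable's axis, and goes round with it. At the other quarter turns stand three narrow cups (28 mm inside, same rim height), two holding short vials fixed to the turntable, tops 67 mm above the bench.
- knob (a point): Centre of the black bar knob on the turntable's vertical axis, 92.5 mm above the bench. Bar 60 mm long (point x axis, pointing away from the wide cup), 14 wide (y), 35 tall; 28 mm round stem below. All else within 100 mm of the axis is under 68 mm high. The 206 mm turntable turns with it both ways, friction 0.12 N m, no detents, stays where left; needed turn 0.5 to 1.35 rad clockwise from above.
- loading_point (a point): Fixed point where wide_cup must come to lie (same height, 37 mm; also 68 mm from the axis), on the side of the flat dark metal tongue (40 mm wide, 20 high, ending 160 mm from the axis) of the fixed foot. The point's -x axis points out along the tongue. A white reader box, 75 mm high, stands 115 to 195 mm from the axis, a quarter turn clockwise from the tongue.
There are look-alikes about, which are no part of the job. What is shaped like the jar but purple is not meant.

How it is judged:
On the way, in this order (a step that is already met when the one before it is completed fails the run):
1. the wide cup, still empty, is turned to the loading point (within 16 mm) (horizontal distance between wide_cup and loading_point below 0.016 m and horizontal distance between jar and wide_cup above 0.05 m), for 0.2 s.
2. the jar stands on the floor of the wide cup, at the loading point (horizontal distance between wide_cup and loading_point below 0.016 m and horizontal distance between jar and wide_cup below 0.014 m and z of jar in the frame of wide_cup below 0.006 m), for 0.2 s.
At the end, for the whole second after the job is handed in: The wide cup is within 16 mm of the loading point, and the jar stands in it at rest: upright within 0.17 rad, its underside within 6 mm of the cup's floor and its axis within 14 mm of the cup's centre (all of step 2 and z of jar in the frame of wide_cup above -0.006 m and angle between jar's own z axis and vertical below 0.17 rad and linear speed of jar below 0.02 m/s); the robot touches nothing.
It fails at once if the jar is dropped or slammed into the cup (faster than 0.5 m/s inside or just above it) (horizontal distance between jar and wide_cup below 0.025 m and z of jar in the frame of wide_cup below 0.05 m and linear speed of jar above 0.5 m/s).
It also fails if it takes over 48 s, if anything falls off the work surface, if the arm or the gripper's body presses on something with over 40 N, if the wrist force passes 120 N, or if a joint passes its speed limit or range.

ROBOT

A 6-joint arm with a two-finger parallel gripper is mounted at the origin on the work surface. World frame = base frame: x ahead of the robot, y to its left, z up, the work surface at z = 0. Lengths are in m, angles in rad, forces in N, time in s.
With the tool pointing down it reaches from about 0.4 to 0.925 m from the base axis. Payload 3.4 kg.
Tool frame: the origin (TCP) lies on the centre line of the jaws, within the pads' length; the fingertips stand 25 mm ahead of it and the grasp point (between the pads) lies 6 mm ahead of it; x points along the fingers, z is the direction in which the jaws open and shut, and the axes are right-handed (so a half turn about x gives the same grasp; the last joint's range is limited). The gripper opens to 85 mm and grips with 20 to 120 N. Pads are 22 mm wide; open, the fingers measure 114 mm over their backs; the gripper's body (76 mm by 85 mm) begins 54 mm behind the grasp point. The pads swing forward as they close: fully open they stand 13 mm farther back than shut.
Start: joints at [-1.323, 0.307, 1.506, -0, 1.328, -0.073], TCP at [0.181, -0.546, 0.256] pointing down, gripper open.
Joint ranges: [-3.12, 3.12], [-1.05, 2.28], [0.14, 2.33], [-1.42, 4.57], [0.1, 2.73], [-2.68, 2.68]. Speed limits (rad/s): [2.57, 2.57, 3.14, 3.14, 3.14, 3.14].

INTERFACE

Orientations are given as a rotation vector (axis times angle).
In Python, from rig import * gives the robot as it stands. The module is installed in compiled form; this text tells all that it offers.
- The arm moves only by the shell command python3 -m inch 'ROWS' [FORCE]. ROWS is JSON, one flat list of numbers, 5 for each row, row after row: the opening, from 0 (shut) to 1 (fully open), then the shift along the tool's x, y, z in mm, then the turn about the tool's x in rad. In form: [grip, dx, dy, dz, roll, grip, dx, dy, dz, roll, ...]. A call has 1 to 5 rows; each row shifts and turns the commanded pose from where the row before left it, along the tool's axes as they then stand; what a row does not reach is not made up. A row lasts 1/12 s, in which the tool goes at most 41.7 mm and 7.16 degrees, less where a joint would pass 70% of its speed; a pose out of reach is approached as far as the arm can. A call with a gripper value outside its range is refused whole. The fingers move at their own pace and stop on an object; FORCE is the grip in N (left out, the last holds). Time passes only in rows, so rows that do not move let the fingers close. It gives the time, the measured TCP pose, the force and the opening at its end, in the units of the state.
- read_state(): the state, without advancing time (a new reading comes with each control period).
- camera(name): name is "scene" or "top" or "wrist"; returns the picture (420x560x3 uint8, blue, green, red); there is no depth.
- calibration(name): a dict with "camera_matrix" (3x3 intrinsics, pixels), "camera_from_world" (4x4, takes a point from world to camera coordinates). Camera axes: x right, y down, z forward; pixel columns grow to the right and rows downward; lengths in m; the calibration is good to about 2 mm. A picture is of the moment at which its call begins: read the wrist's pose just before it. calibration takes no time and is no camera call; for the wrist camera it gives the pose at the moment of the call.
- close_job(): hands the job in, once; it reports no verdict.
Trained networks look in the newest picture that a camera, given by its name, has taken for a name from the list of things; names that differ only in an ending like _2 or _b are one class to them, and where a whole thing is asked for, a point or a joint stands for the part that bears it (a point fixed in the world has none). Each returns a list of dicts, best first, with "conf" (0 to 1); they miss things now and then, are a little off and sometimes report something else, mostly with a low value. They report only what shows in the picture. A call takes as long as a camera call. They do not tell look-alikes from the thing itself.
- look_for(label, camera): "xy" ([column, row] as shares, 0 to 1, of the picture: columns of its width, rows of its height, amid what is visible of it).
- silhouettes(label, camera): "pixels" (420x560 bool, what is visible of it) and "xy" ([column, row] as shares, 0 to 1, of the picture: columns of its width, rows of its height, amid what is visible of it).
- tip_of(label, camera): "xy" ([column, row] as shares, 0 to 1, of the picture: columns of its width, rows of its height: a listed point, or the origin of a listed thing).
The state is a dict: "clock": time; "q": joint angles; "qvel": joint speeds; "joint_efforts": joint torques, N m; "eef_pos": TCP position; "eef_rot": TCP orientation; "ft_force": force on the tool from outside, world axes, zero at the start; "torque": the same for the moment, N m; "gripper_width": finger opening in m.
Only numpy, scipy, OpenCV 4.12 (cv2) and the standard library are available. Lean on these libraries where they do the work, as an engineer would, in place of code of your own. Each camera call takes 0.05 s, during which the arm holds its last target.

## Working session

There is one attempt and no reset: what is moved stays moved. The work goes in short steps, Python scripts to look and compute and a shell command to move; the robot and the scene stay as the last step left them, time stands still between calls to the robot, and variables do not carry over. Pictures are saved under pics/ and viewed, and the job is handed in when it is done.

```bash
ls; mkdir -p pics; python3 - <<'E'
from rig import *
import cv2
s=read_state(); print({k:s[k] for k in ['clock','eef_pos','eef_rot','gripper_width','q']})
for n in ['scene','top','wrist']:
    cv2.imwrite(f'pics/{n}0.png',camera(n))
    c=calibration(n); print(n,c['camera_matrix'],c['camera_from_world'])
    for l in ['jar','wide_cup','knob','loading_point']:
        print(n,l,'tip',[(round(d['conf'],2),[round(d['xy'][0]*560),round(d['xy'][1]*420)]) for d in tip_of(l,n)][:4])
print(read_state()['clock'])
E
```

```text
pics
{'clock': 0.0, 'eef_pos': array([ 0.18113421, -0.54506128,  0.25539227]), 'eef_rot': array([ 0.97102137,  1.34565075, -0.96881889]), 'gripper_width': 0.08566204925334599, 'q': array([-1.32351030e+00,  3.07581428e-01,  1.50763071e+00,  2.27304856e-05,
        1.32842024e+00, -7.35356756e-02])}
scene [[428.20196373   0.         283.43341114]
 [  0.         428.20196373 207.10927885]
 [  0.           0.           1.        ]] [[ 0.85454058  0.51904644 -0.0187401  -0.42949909]
 [ 0.27795944 -0.4875068  -0.82769298 -0.09146641]
 [-0.43874702  0.70208825 -0.5608682   1.02365302]
 [ 0.          0.          0.          1.        ]]
scene jar tip [(0.94, [163, 323]), (0.77, [189, 356])]
scene wide_cup tip [(0.85, [328, 217])]
scene knob tip [(0.66, [351, 176]), (0.28, [316, 193])]
scene loading_point tip [(0.56, [317, 194])]
top [[538.97664892   0.         276.19824189]
 [  0.         538.97664892 207.68442975]
 [  0.           0.           1.        ]] [[ 0.01861592 -0.99914627  0.03688059 -0.07306369]
 [-0.99517718 -0.02206998 -0.09557869  0.52154418]
 [ 0.09631105 -0.03492344 -0.99473843  0.99465912]
 [ 0.          0.          0.          1.        ]]
top jar tip [(0.7, [384, 241])]
top wide_cup tip [(0.71, [221, 177])]
top knob tip [(0.79, [178, 165])]
top loading_point tip [(0.94, [191, 212])]
wrist [[313.29918498   0.         286.5576218 ]
 [  0.         313.29918498 203.44691684]
 [  0.           0.           1.        ]] [[ 3.14883695e-01 -9.49130208e-01 -3.28543262e-04 -5.74945803e-01]
 [-9.02580082e-01 -2.99547252e-01  3.09225871e-01 -4.03210916e-02]
 [-2.93594030e-01 -9.70736483e-02 -9.50988566e-01  3.79704677e-01]
 [ 0.00000000e+00  0.00000000e+00  0.00000000e+00  1.00000000e+00]]
wrist jar tip []
wrist wide_cup tip []
wrist knob tip []
wrist loading_point tip []
0.75
```

View pics/scene0.png

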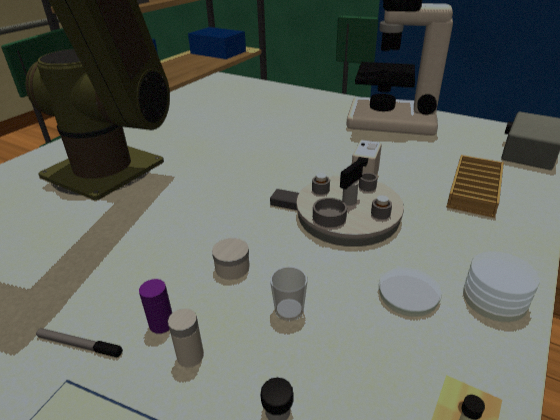

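View pics/top0.png

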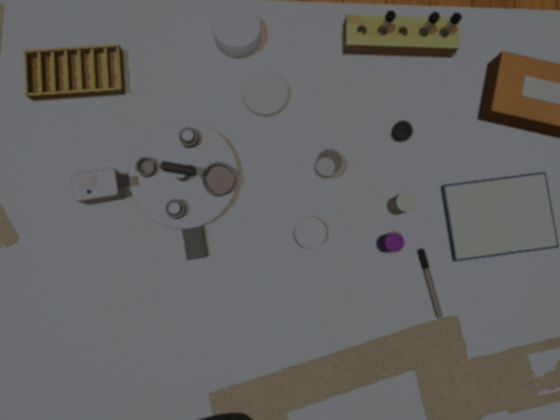

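```bash
cat > h.py <<'E'
import numpy as np, cv2
from rig import *
from scipy.spatial.transform import Rotation as R
def back(cam,uv,z,c=None):
    c=c or calibration(cam); K=np.array(c['camera_matrix']);T=np.array(c['camera_from_world'])
    d=T[:3,:3].T@np.linalg.solve(K,[uv[0],uv[1],1]); o=-T[:3,:3].T@T[:3,3]
    return o+d*(z-o[2])/d[2]
def proj(cam,p,c=None):
    c=c or calibration(cam); K=np.array(c['camera_matrix']);T=np.array(c['camera_from_world'])
    q=K@(T[:3,:3]@np.array(p)+T[:3,3]); return q[:2]/q[2]
E
python3 - <<'E'
from h import *
for cam,l,uv,z in [('scene','jar1',(163,323),0),('scene','jar2',(189,356),0),('scene','cup',(328,217),.037),('scene','knob',(351,176),.0925),('scene','lp',(317,194),.037),('top','jar',(384,241),0),('top','cup',(221,177),.037),('top','knob',(178,165),.0925),('top','lp',(191,212),.037)]:
    print(cam,l,back(cam,uv,z).round(4))
print(R.from_rotvec(read_state()['eef_rot']).as_matrix().round(3))
E
```

```text
scene jar1 [ 0.4617 -0.2736 -0.    ]
scene jar2 [ 0.5335 -0.2976  0.    ]
scene cup [0.574  0.0399 0.037 ]
scene knob [0.5856 0.1069 0.0925]
scene lp [0.5205 0.0994 0.037 ]
top jar [ 0.465  -0.2745  0.    ]
top cup [0.5775 0.0427 0.037 ]
top knob [0.5886 0.1155 0.0925]
top lp [0.5103 0.0965 0.037 ]
[[ 0.     0.949  0.315]
 [-0.     0.315 -0.949]
 [-1.     0.     0.   ]]
```

Candidates for the jar: the white slim jar with a grey cap at scene (187,338) / top (404,203); the purple one at scene (158,308) / top (394,242), which is a decoy; the black-capped one at scene (277,395) / top (402,130); and the squat jar at scene (231,258). By the description I choose the white one and will check it in a close crop.

```bash
python3 - <<'E'
from h import *
s=camera('scene'); 
sil=silhouettes('jar','scene')
for d in sil: 
    ys,xs=np.where(d['pixels']); print('sc',round(d['conf'],2),xs.min(),xs.max(),ys.min(),ys.max())
k=silhouettes('knob','scene')
t=camera('top')
for l in ['jar','knob','wide_cup']:
  for d in silhouettes(l,'top'):
    ys,xs=np.where(d['pixels']); print('top',l,round(d['conf'],2),xs.min(),xs.max(),ys.min(),ys.max(),xs.mean(),ys.mean())
    np.save(f'{l}_{round(d["conf"]*100)}.npy',d['pixels'])
a=cv2.resize(s[270:420,110:310],None,fx=3,fy=3,interpolation=cv2.INTER_CUBIC)
b=cv2.resize(t[100:270,60:260],None,fx=4,fy=4,interpolation=cv2.INTER_CUBIC)[:600]
g=lambda i:(255*(i/255.)**.6).astype('uint8')
cv2.imwrite('pics/a1.png',g(a)); cv2.imwrite('pics/b1.png',g(b))
cv2.imwrite('pics/t.npy.png',t);cv2.imwrite('pics/s.npy.png',s)
print(read_state()['clock'])
E
```

```text
sc 0.95 168 203 309 367
sc 0.68 139 170 279 333
sc 0.25 297 403 161 238
top jar 0.74 376 404 233 253 390.2552742616034 242.74683544303798
top jar 0.57 387 415 192 214 401.0544747081712 203.25291828793775
top knob 0.89 129 238 121 228 183.1723692704971 174.44437271357864
top wide_cup 0.68 129 238 121 228 183.27492644655115 174.4076495586793
1.1
```

View pics/a1.png

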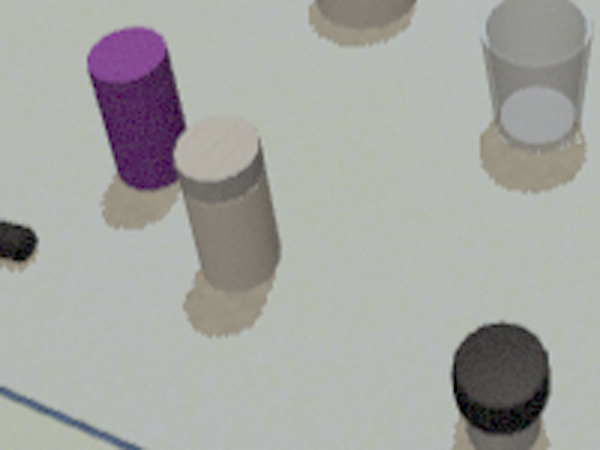

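View pics/b1.png

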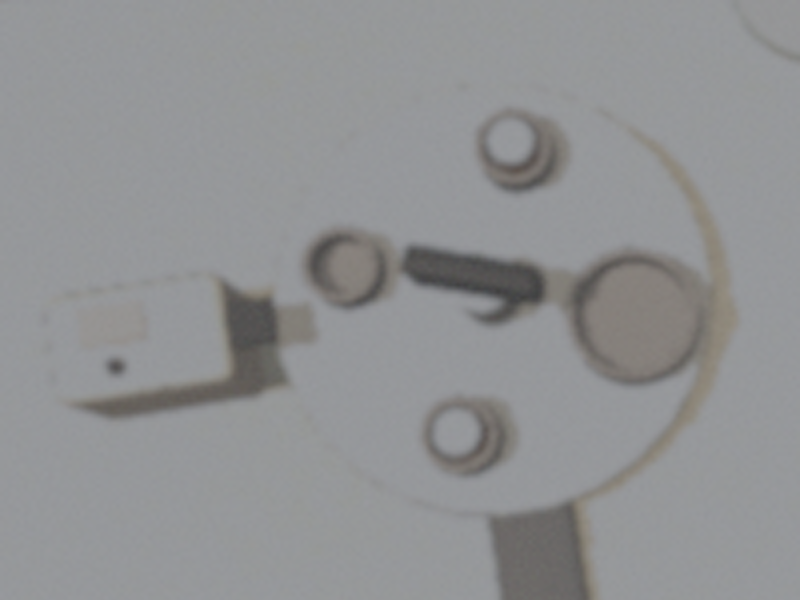

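```bash
python3 - <<'E'
from h import *
from scipy.optimize import minimize
m=np.load('knob_89.npy').astype('uint8')
hull=cv2.convexHull(np.vstack(cv2.findContours(m,0,1)[0])).reshape(-1,2)
M=cv2.fillConvexPoly(np.zeros((420,560),np.uint8),hull,1)
c=calibration('top')
th=np.linspace(0,6.283,80)
for z in (.03,.035):
  pts=np.array([back('top',p,z,c)[:2] for p in hull]); 
  f=lambda v:np.sum((np.hypot(*(pts-v[:2]).T)-v[2])**2)
  r=minimize(f,[.59,.11,.103],method='Nelder-Mead',options=dict(xatol=1e-5,fatol=1e-9));print('disk',z,r.x)
A=[]
for n,uv,z in [('knobtop',(178.3,168),.11),('k1',(161.5,164.8),.11),('k2',(195.5,171),.11),('cuprim',(219.5,179),.057),
  ('vial1',(187.5,135),.067),('vial2',(174.7,207.7),.067),('narrow',(147,166.8),.057),('tl0',(182.7,229),.02),('tr0',(203,226),.02),('tl1',(186.2,250),.02),('tr1',(207.5,250),.02)]:
  print(n,back('top',uv,z).round(4))
# jar: fit silhouette bbox scene & top
jt=np.load('jar_57.npy'); 
for n,u,z in [('jartop',(406,203),.075)]: print(n,back('top',u,z))
# scene cap top centre
print('jartop scene',back('scene',(110+218/3,270+150/3),.075))
# render compare
def model(cam,x,y):
    c=calibration(cam)
    P=[proj(cam,[x+.018*np.cos(a),y+.018*np.sin(a),z],c) for z in(0,.075) for a in th]
    h=cv2.convexHull(np.array(P,np.float32)); return cv2.fillConvexPoly(np.zeros((420,560),np.uint8),np.round(h*16).astype(int),1,shift=4).astype(bool)
x=back('scene',(110+218/3,270+150/3),.075)[:2]
def cost(v):
    a=model('top',*v); return 1-(a&jt).sum()/(a|jt).sum()
r=minimize(cost,x,method='Nelder-Mead',options=dict(initial_simplex=[x,x+[.008,0],x+[0,.008]]));print('top sil',r.x,r.fun)
E
python3 - <<'E'
import cv2,sys
sys.path.insert(0,'.')
t=cv2.imread('pics/t.npy.png')
cv2.imwrite('pics/c1.png',cv2.resize(t[170:270,350:450],None,fx=6,fy=6,interpolation=2))
E
```

```text
disk 0.03 [0.58268711 0.11405486 0.10275728]
disk 0.035 [0.58191173 0.11335701 0.10224852]
knobtop [0.5804 0.1121 0.11  ]
k1 [0.5853 0.1413 0.11  ]
k2 [0.5758 0.0822 0.11  ]
cuprim [0.5706 0.044  0.057 ]
vial1 [0.6491 0.104  0.067 ]
vial2 [0.5149 0.1224 0.067 ]
narrow [0.59   0.1772 0.057 ]
tl0 [0.4792 0.1131 0.02  ]
tr0 [0.4857 0.0752 0.02  ]
tl1 [0.4399 0.1052 0.02  ]
tr1 [0.4406 0.0653 0.02  ]
jartop [ 0.53202983 -0.29706228  0.075     ]
jartop scene [ 0.5377821  -0.29830437  0.075     ]
top sil [ 0.53490893 -0.29636223] 0.0537037037037037
```

View pics/c1.png

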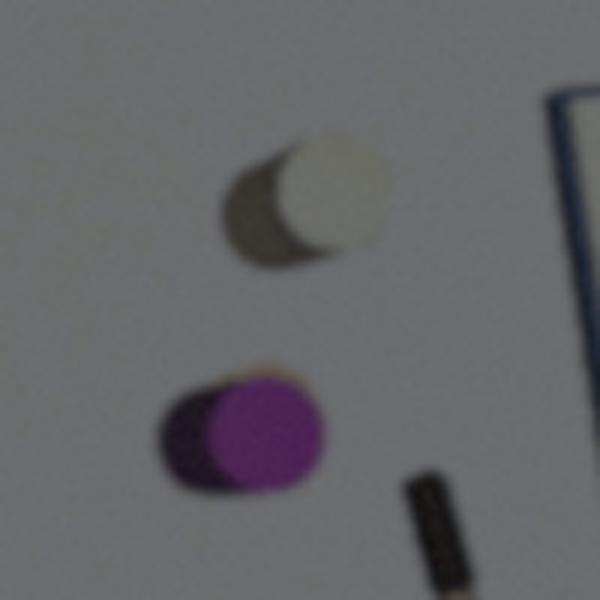

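White jar with steel cap confirmed at scene (187,338) / top (405,202): about (0.535, -0.297). The axis is near (0.581, 0.113), the cup direction about 261.7° and the tongue about 191.6°, so the turn is about 1.22 rad. I'll go to the knob first.

```bash
python3 -m inch '[1,0,31,-26,0, 1,0,31,-26,0, 1,0,31,-26,0, 1,0,31,-26,0, 1,0,31,-26,0]'
```

```text
clock: 1.52
eef_pos: [0.2879, -0.3719, 0.2564]
eef_rot: [0.971, 1.343, -0.97]
ft_force: [1.7, 0.1, 0.8]
gripper_width: 0.0854
```

```bash
python3 -m inch '[1,0,31,-26,0, 1,0,31,-26,0, 1,0,31,-26,0, 1,0,31,-26,0, 1,0,31,-26,0]'; python3 -m inch '[1,0,31,-26,0, 1,0,31,-26,0, 1,0,31,-26,0, 1,0,31,-26,0, 1,0,31,-26,0]';python3 -m inch '[1,0,31,-26,0, 1,0,31,-26,0, 1,0,31,-26,0]'; python3 -m inch '[1,0,0,0,-0.122, 1,0,0,0,-0.122, 1,0,0,0,-0.122, 1,0,0,0,-0.122, 1,0,0,0,-0.122]'; python3 -m inch '[1,0,0,0,-0.122, 1,0,0,0,-0.122, 1,0,0,0,-0.122, 1,0,0,0,-0.122, 1,0,0,0,0]'
python3 - <<'E'
from h import *
s=read_state(); m=R.from_rotvec(s['eef_rot']).as_matrix(); print(s['clock'],s['eef_pos'],m.round(3))
c=calibration('wrist');im=camera('wrist'); cv2.imwrite('pics/w2.png',im)
for l in ['knob','wide_cup','loading_point']:
  for d in tip_of(l,'wrist')[:3]:
    uv=np.array(d['xy'])*[560,420]; print(l,round(d['conf'],2),uv.round(),back('wrist',uv,.0925 if l=='knob' else .037,c).round(4))
E
```

```text
clock: 1.93
eef_pos: [0.3941, -0.1994, 0.2566]
eef_rot: [0.97, 1.343, -0.97]
ft_force: [0.8, -0.8, -0.6]
gripper_width: 0.085
clock: 2.35
eef_pos: [0.5003, -0.027, 0.2566]
eef_rot: [0.97, 1.343, -0.969]
ft_force: [0.5, -1.2, 0.1]
gripper_width: 0.0855
clock: 2.6
eef_pos: [0.564, 0.0765, 0.2565]
eef_rot: [0.969, 1.344, -0.969]
ft_force: [1.7, -1.5, 0.5]
gripper_width: 0.0854
clock: 3.02
eef_pos: [0.5633, 0.0747, 0.2562]
eef_rot: [0.496, 1.513, -0.496]
ft_force: [0.2, 0.3, 1.0]
gripper_width: 0.0855
clock: 3.43
eef_pos: [0.5633, 0.0744, 0.2563]
eef_rot: [0.117, 1.568, -0.117]
ft_force: [-0.2, -0.5, -0.3]
gripper_width: 0.0853
3.4333 [0.56325041 0.07441486 0.25633112] [[ 0.     0.148  0.989]
 [ 0.     0.989 -0.148]
 [-1.     0.     0.   ]]
knob 0.9 [306. 144.] [0.5863 0.1144 0.0925]
wide_cup 0.57 [299. 201.] [0.5729 0.0451 0.037 ]
loading_point 0.6 [239. 158.] [0.5154 0.1036 0.037 ]
```

View pics/w2.png

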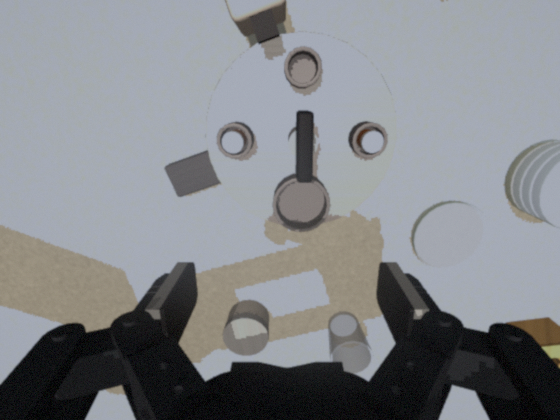

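```bash
python3 - <<'E'
from h import *
for n,uv,z in [('top',(305,147),.11),('near',(305,181),.11),('far',(305,112),.11),('rimcup',(302,204),.057),('narrow',(302,66),.057),('v1',(372,140),.067),('v2',(234,140),.067),('tA',(165,163),.02),('tB',(175,196),.02)]:
  print(n,back('wrist',uv,z).round(4))
E
```

```text
top [0.5847 0.1146 0.11  ]
near [0.5807 0.0857 0.11  ]
far [0.5885 0.1424 0.11  ]
rimcup [0.5753 0.0478 0.057 ]
narrow [0.5941 0.1814 0.057 ]
v1 [0.651 0.105 0.067]
v2 [0.5195 0.1256 0.067 ]
tA [0.4281 0.1083 0.02  ]
tB [0.429  0.0684 0.02  ]
```

```bash
python3 -m inch '[1,0,21,7,0, 1,0,21,7,0, 1,30,0,0,0, 1,30,0,0,0, 1,0,0,0,0]'; python3 -m inch '[1,30,0,0,0, 1,30,0,0,0, 1,20,0,0,0, 1,13,0,0,0, 1,0,0,0,0]'; python3 -m inch '[0.3,0,0,0,0, 0.3,0,0,0,0,0.3,0,0,0,0]' 40
```

```text
clock: 4.05
eef_pos: [0.5797, 0.1137, 0.1909]
eef_rot: [0.119, 1.578, -0.122]
ft_force: [-1.9, -0.7, -1.0]
gripper_width: 0.0851
clock: 4.47
eef_pos: [0.5817, 0.1134, 0.1013]
eef_rot: [0.12, 1.573, -0.121]
ft_force: [0.2, -0.4, 0.2]
gripper_width: 0.0856
clock: 4.72
eef_pos: [0.5848, 0.1139, 0.1052]
eef_rot: [0.12, 1.564, -0.119]
ft_force: [0.4, -0.3, 0.6]
gripper_width: 0.0518
```

```bash
python3 -m inch '[0,0,0,0,0, 0,0,0,0,0,0,0,0,0,0,0,0,0,0,0,0,0,0,0,0]' 50; python3 -m inch '[0,0,0,0,0, 0,0,0,0,0]' 50
```

```text
clock: 5.13
eef_pos: [0.5845, 0.1138, 0.1043]
eef_rot: [0.119, 1.565, -0.119]
ft_force: [1.1, -1.4, 6.3]
gripper_width: 0.0132
clock: 5.3
eef_pos: [0.5845, 0.1137, 0.1044]
eef_rot: [0.119, 1.565, -0.119]
ft_force: [1.4, -0.9, 5.6]
gripper_width: 0.0129
```

Gripped at 13 mm with small side forces, so the centring is good. Now I turn it clockwise by 1.24 rad.

```bash
python3 -m inch '[0,0,0,0,0.1, 0,0,0,0,0.1, 0,0,0,0,0.1, 0,0,0,0,0.1, 0,0,0,0,0.1]'; python3 -m inch '[0,0,0,0,0.1, 0,0,0,0,0.1, 0,0,0,0,0.1, 0,0,0,0,0.1, 0,0,0,0,0.1]';  python3 -m inch '[0,0,0,0,0.1, 0,0,0,0,0.1, 0,0,0,0,0.04, 0,0,0,0,0,0,0,0,0,0]'
python3 - <<'E'
from h import *
s=read_state(); m=R.from_rotvec(s['eef_rot']).as_matrix(); print(s['clock'],m.round(3))
t=camera('top')
for l in ['knob','wide_cup','loading_point']:
  for d in tip_of(l,'top')[:3]:
    uv=np.array(d['xy'])*[560,420]; print(l,round(d['conf'],2),uv.round(),back('top',uv,.0925 if l=='knob' else .037).round(4))
cv2.imwrite('pics/t3.png',(255*(cv2.resize(t[100:280,60:260],None,fx=3,fy=3,interpolation=2)/255.)**.6))
E
```

```text
clock: 5.72
eef_pos: [0.5845, 0.1138, 0.1044]
eef_rot: [0.514, 1.507, -0.513]
ft_force: [1.0, -1.0, 6.2]
gripper_width: 0.0131
clock: 6.13
eef_pos: [0.5845, 0.1138, 0.1044]
eef_rot: [0.9, 1.375, -0.897]
ft_force: [0.1, -0.5, 5.5]
gripper_width: 0.0131
clock: 6.55
eef_pos: [0.5844, 0.1138, 0.1043]
eef_rot: [1.078, 1.287, -1.075]
ft_force: [1.2, 0.2, 6.7]
gripper_width: 0.0133
6.55 [[ 0.002  0.984  0.177]
 [ 0.     0.177 -0.984]
 [-1.     0.002  0.   ]]
knob 0.58 [174. 164.] [0.5902 0.1228 0.0925]
wide_cup 0.94 [189. 208.] [0.518  0.1007 0.037 ]
wide_cup 0.65 [190. 211.] [0.5125 0.0984 0.037 ]
loading_point 0.77 [188. 210.] [0.5147 0.1018 0.037 ][ WARN:0@2.729] global loadsave.cpp:1063 imwrite_ Unsupported depth image for selected encoder is fallbacked to CV_8U.
```

View pics/t3.png

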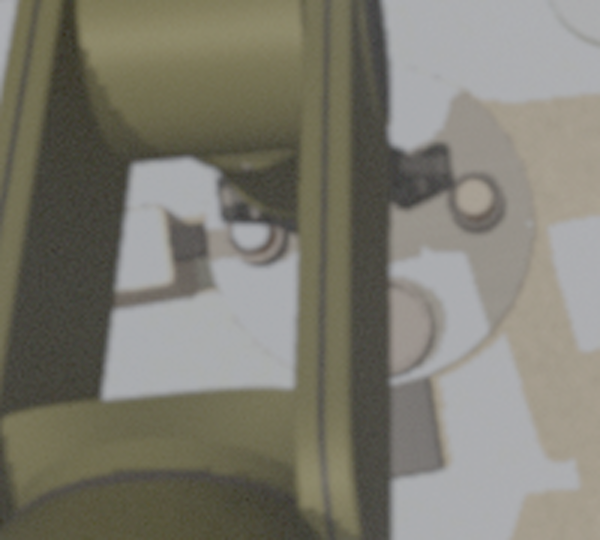

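```bash
python3 -m inch '[0.5,0,0,0,0, 1,0,0,0,0, 1,0,0,0,0,1,0,0,0,0,1,0,0,0,0]'; python3 -m inch '[1,-30,0,0,0, 1,-35,0,0,0, 1,-40,0,0,0,1,-40,0,0,0,1,0,0,0,0]'; python3 -m inch '[1,0,-35,0,0,1,0,-35,0,0,1,0,-35,0,0,1,0,0,0,0]'
python3 - <<'E'
from h import *
s=read_state(); m=R.from_rotvec(s['eef_rot']).as_matrix(); print(s['clock'],s['eef_pos'],m.round(3))
c=calibration('wrist');im=camera('wrist'); cv2.imwrite('pics/w4.png',im)
for l in ['knob','wide_cup','loading_point']:
  for d in tip_of(l,'wrist')[:3]:
    uv=np.array(d['xy'])*[560,420]; print(l,round(d['conf'],2),uv.round(),back('wrist',uv,.0925 if l=='knob' else .037,c).round(4))
t=camera('top')
cv2.imwrite('pics/t4.png',(255*(cv2.resize(t[100:280,60:260],None,fx=3,fy=3,interpolation=2)/255.)**.6).astype('uint8'))
E
```

```text
clock: 7.17
eef_pos: [0.5831, 0.1138, 0.103]
eef_rot: [1.076, 1.289, -1.077]
ft_force: [0.4, -0.6, 1.4]
gripper_width: 0.0728
clock: 7.58
eef_pos: [0.5881, 0.1145, 0.2571]
eef_rot: [1.084, 1.277, -1.065]
ft_force: [1.6, -0.7, 0.4]
gripper_width: 0.0852
clock: 7.92
eef_pos: [0.4711, 0.0941, 0.2468]
eef_rot: [1.071, 1.296, -1.084]
ft_force: [-1.0, -0.5, -0.2]
gripper_width: 0.0856
7.9167 [0.47110307 0.09405487 0.24675228] [[-0.01   0.984  0.178]
 [-0.001  0.178 -0.984]
 [-1.    -0.01  -0.001]]
knob 0.6 [290.  57.] [0.5806 0.1115 0.0925]
wide_cup 0.94 [282. 132.] [0.5172 0.1071 0.037 ]
loading_point 0.75 [285. 131.] [0.5186 0.1042 0.037 ]
```

View pics/w4.png

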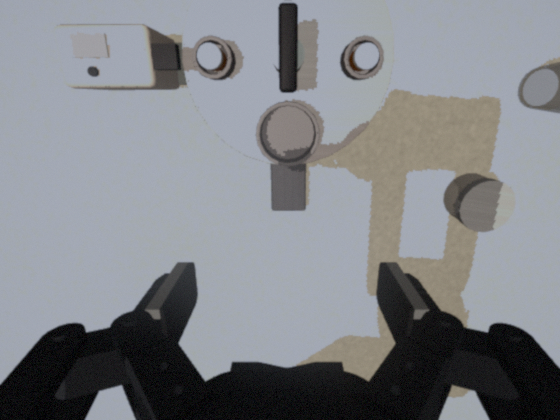

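View pics/t4.png

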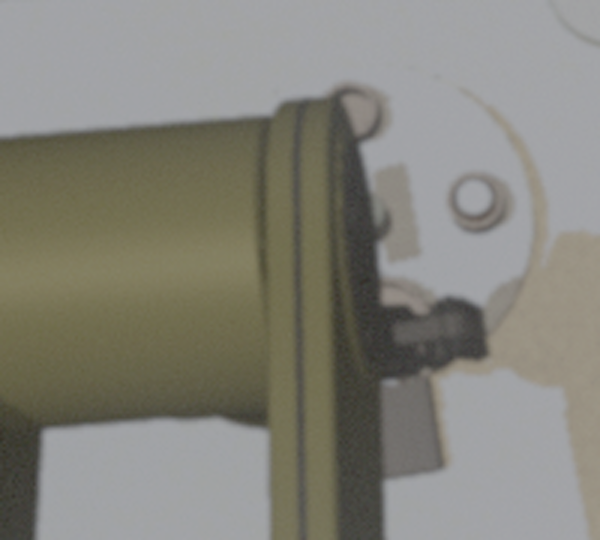

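Wrist view: cup (287,132), tongue (289,187) and knob (288,48) are collinear, so the cup is at the tongue. Next I move toward the jar.

```bash
python3 -m inch '[1,0,-5,39,0,1,0,-5,39,0,1,0,-5,39,0,1,0,-5,39,0,1,0,-5,39,0]';python3 -m inch '[1,0,-5,39,0,1,0,-5,39,0,1,0,-5,39,0,1,0,-5,39,0,1,0,-5,39,0]';python3 -m inch '[1,0,0,0,0,1,0,0,0,0]'
python3 - <<'E'
from h import *
print(back('wrist',(0,0),0)*0, read_state()['clock'])
s=read_state(); m=R.from_rotvec(s['eef_rot']).as_matrix(); print(s['clock'],s['eef_pos'],m.round(3))
c=calibration('wrist');im=camera('wrist'); cv2.imwrite('pics/w5.png',im)
for d in tip_of('jar','wrist')[:3]:
    uv=np.array(d['xy'])*[560,420]; print(round(d['conf'],2),uv.round(),back('wrist',uv,0,c).round(4))
E
```

```text
clock: 8.58
eef_pos: [0.4918, -0.1033, 0.2483]
eef_rot: [1.076, 1.288, -1.075]
ft_force: [1.1, -0.4, -0.0]
gripper_width: 0.0859
clock: 9.0
eef_pos: [0.5014, -0.3005, 0.248]
eef_rot: [1.077, 1.288, -1.076]
ft_force: [0.1, -0.0, 0.3]
gripper_width: 0.0852
clock: 9.17
eef_pos: [0.5015, -0.3008, 0.2475]
eef_rot: [1.079, 1.286, -1.079]
ft_force: [-0.4, 0.2, -0.8]
gripper_width: 0.0851
[0. 0. 0.] 9.1667
9.1667 [ 0.50145749 -0.30078424  0.24749009] [[ 0.     0.985  0.174]
 [-0.     0.174 -0.985]
 [-1.     0.     0.   ]]
0.93 [258. 199.] [ 0.4622 -0.2723  0.    ]
0.58 [287. 143.] [ 0.5345 -0.2952  0.    ]
```

View pics/w5.png

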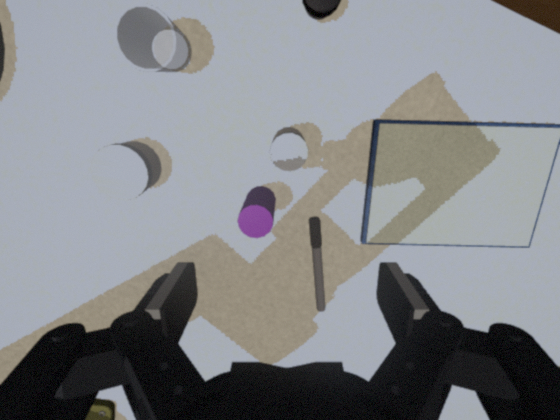

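```bash
python3 -c "
from h import *
print(back('wrist',(290,152),.075))"
python3 -m inch '[1,0,17,1,0,1,0,17,1,0,1,0,0,0,0,1,35,0,0,0,1,35,0,0,0]';python3 -m inch '[1,30,0,0,0,1,20,0,0,0,1,0,0,0,0,1,0,0,0,0]'
python3 - <<'E'
from h import *
c=calibration('wrist');im=camera('wrist'); cv2.imwrite('pics/w6.png',im)
print([proj('wrist',[.535,-.2965,.075],c)],read_state()['eef_pos'])
print([proj('wrist',[.535,-.2965,0],c)],read_state()['eef_pos'])
E
```

```text
[ 0.53519979 -0.29446937  0.075     ]
clock: 9.68
eef_pos: [0.5364, -0.293, 0.1803]
eef_rot: [1.074, 1.283, -1.073]
ft_force: [-0.6, 0.2, -0.7]
gripper_width: 0.0854
clock: 10.02
eef_pos: [0.5333, -0.2918, 0.1275]
eef_rot: [1.076, 1.293, -1.076]
ft_force: [-0.5, -0.4, 0.2]
gripper_width: 0.0855
[array([294.86453181, 240.0193479 ])] [ 0.53450528 -0.29280746  0.12899632]
[array([292.80786139, 201.32129283])] [ 0.53450528 -0.29280746  0.12899632]
```

View pics/w6.png

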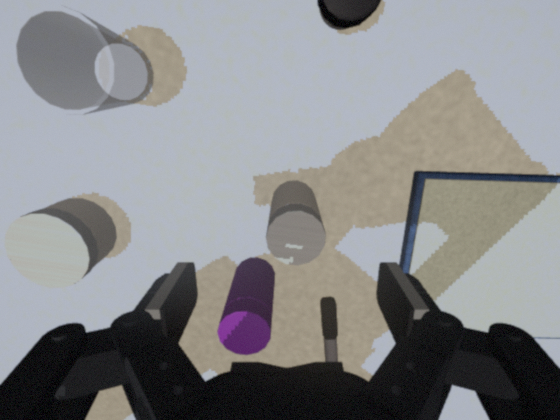

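```bash
python3 -m inch '[1,20,0,3,0,1,25,0,0,0,1,20,0,0,0,1,8,0,0,0,1,0,0,0,0]' 30; python3 -m inch '[0.6,0,0,0,0,0.5,0,0,0,0,0.4,0,0,0,0,0.35,0,0,0,0,0.3,0,0,0,0]' 30; python3 -m inch '[0.1,0,0,0,0,0,0,0,0,0,0,0,0,0,0]' 35
```

```text
clock: 10.48
eef_pos: [0.5345, -0.2961, 0.0552]
eef_rot: [1.076, 1.29, -1.076]
ft_force: [0.2, 0.4, 0.3]
gripper_width: 0.0852
clock: 10.9
eef_pos: [0.5354, -0.2969, 0.0568]
eef_rot: [1.076, 1.286, -1.076]
ft_force: [0.1, 0.4, 5.3]
gripper_width: 0.0352
clock: 11.15
eef_pos: [0.5354, -0.2969, 0.0568]
eef_rot: [1.076, 1.286, -1.076]
ft_force: [-1.0, 1.2, 6.1]
gripper_width: 0.0354
```

```bash
python3 -m inch '[0,-20,0,0,0,0,-30,0,0,0,0,-30,0,0,0,0,-30,0,0,0,0,-30,0,0,0]'
python3 - <<'E'
from h import *
s=read_state(); m=R.from_rotvec(s['eef_rot']).as_matrix(); 
c=calibration('wrist');im=camera('wrist'); cv2.imwrite('pics/w7.png',im)
d=np.array([.5176,.1017,0])-s['eef_pos']; print(s['clock'],s['eef_pos'],s['gripper_width'],m.T@d*1000, m.round(3))
E
```

```text
clock: 11.57
eef_pos: [0.5341, -0.2961, 0.1965]
eef_rot: [1.077, 1.289, -1.077]
ft_force: [-0.2, -0.5, -1.0]
gripper_width: 0.0354
11.5667 [ 0.53410304 -0.29611881  0.19649629] 0.0353558435863172 [ 196.71199098   54.61872936 -394.28940845] [[-0.001  0.984  0.178]
 [ 0.001  0.178 -0.984]
 [-1.    -0.001 -0.001]]
```

View pics/w7.png

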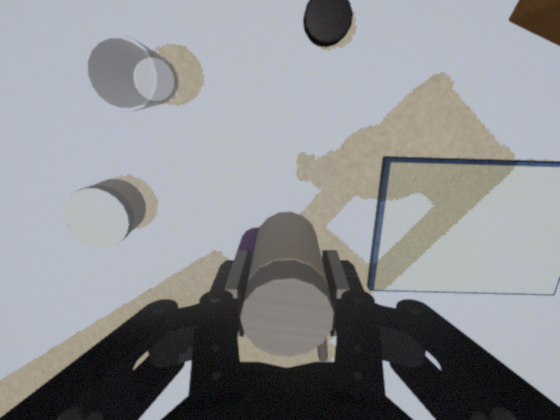

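Jar held upright (cap at (287,315)). Carrying it over, with a stop short for a look at the cup.

```bash
python3 -m inch '[0,0,0,-20,0,0,0,0,-33,0,0,0,0,-33,0,0,0,0,-33,0,0,0,0,-33,0]';python3 -m inch '[0,0,0,-33,0,0,0,0,-33,0,0,0,0,-33,0,0,0,0,-33,0,0,0,0,-33,0]';python3 -m inch '[0,0,0,-33,0,0,0,0,-33,0,0,0,0,-12,0,0,0,0,0,0,0,0,0,0,0]'
python3 - <<'E'
from h import *
s=read_state(); m=R.from_rotvec(s['eef_rot']).as_matrix(); 
c=calibration('wrist');im=camera('wrist'); cv2.imwrite('pics/w8.png',im)
sc=camera('scene');cv2.imwrite('pics/s8.png',cv2.resize(sc[120:270,230:430],None,fx=4,fy=4,interpolation=2)[:600])
d=np.array([.5176,.1017,0])-s['eef_pos']; print(s['clock'],s['eef_pos'],s['gripper_width'],m.T@d*1000)
print(proj('wrist',[.5176,.1017,.057],c),proj('wrist',[.5845,.1138,.11],c))
E
```

```text
clock: 12.03
eef_pos: [0.5067, -0.1456, 0.1951]
eef_rot: [1.077, 1.288, -1.077]
ft_force: [0.1, 0.5, -0.8]
gripper_width: 0.0354
clock: 12.45
eef_pos: [0.4774, 0.0169, 0.1952]
eef_rot: [1.077, 1.288, -1.077]
ft_force: [0.6, 0.3, -1.0]
gripper_width: 0.0351
clock: 12.87
eef_pos: [0.464, 0.0927, 0.1953]
eef_rot: [1.074, 1.289, -1.075]
ft_force: [0.2, 0.4, -1.0]
gripper_width: 0.0355
12.8667 [0.46398792 0.09273853 0.19525034] 0.03552799252824646 [195.2433424   54.37595344   0.74345764]
[287.4245303  133.80182493] [287.99509209  21.51906944]
```

View pics/w8.png

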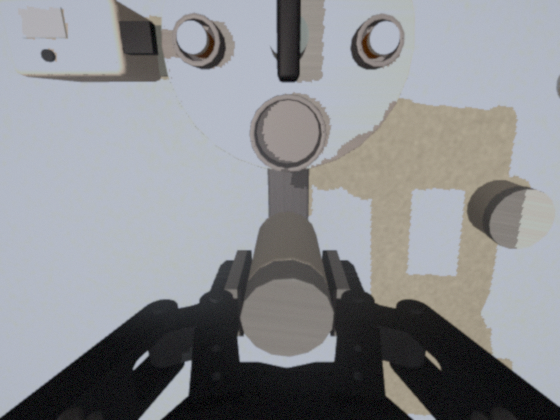

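View pics/s8.png

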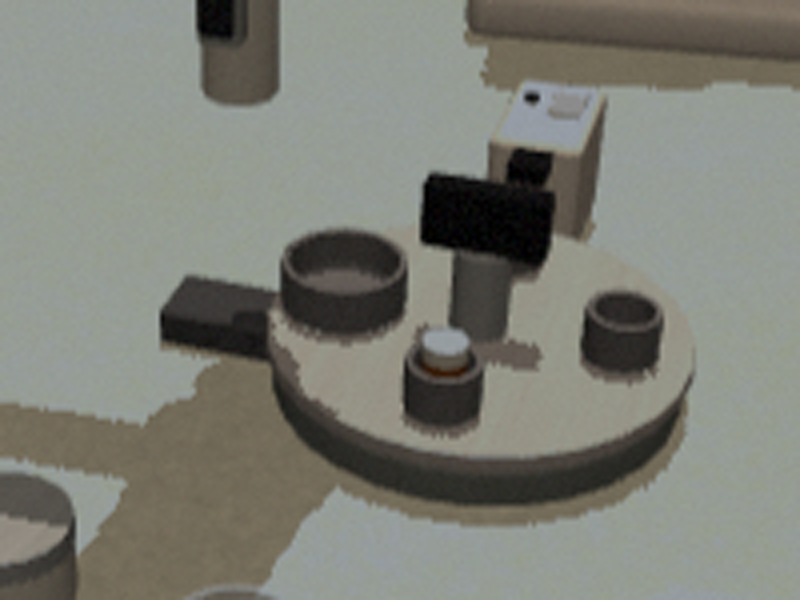

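```bash
python3 -m inch '[0,0,20,0,0,0,0,25,0,0,0,0,10,0,0,0,0,0,0,0,0,0,0,0,0]';python3 -m inch '[0,15,0,0,0,0,20,0,0,0,0,15,0,0,0,0,10,0,0,0,0,0,0,0,0]'
python3 - <<'E'
from h import *
s=read_state(); m=R.from_rotvec(s['eef_rot']).as_matrix(); 
c=calibration('wrist');im=camera('wrist'); cv2.imwrite('pics/w9.png',im)
sc=camera('scene');cv2.imwrite('pics/s9.png',cv2.resize(sc[120:270,230:430],None,fx=4,fy=4,interpolation=2)[:600])
d=np.array([.5176,.1017,0])-s['eef_pos']; print(s['clock'],s['eef_pos'],s['gripper_width'],m.T@d*1000,m.round(3))
E
```

```text
clock: 13.38
eef_pos: [0.5182, 0.1011, 0.1948]
eef_rot: [1.076, 1.289, -1.079]
ft_force: [-0.9, -0.2, -0.5]
gripper_width: 0.0352
clock: 13.8
eef_pos: [0.5154, 0.1013, 0.1332]
eef_rot: [1.074, 1.293, -1.081]
ft_force: [-0.3, -0.4, -2.1]
gripper_width: 0.0352
13.8 [0.51538304 0.101331   0.13317453] 0.035203591916441956 [1.33158178e+02 3.06577849e+00 7.84537267e-02] [[-0.006  0.984  0.177]
 [-0.001  0.177 -0.984]
 [-1.    -0.006 -0.   ]]
```

View pics/w9.png

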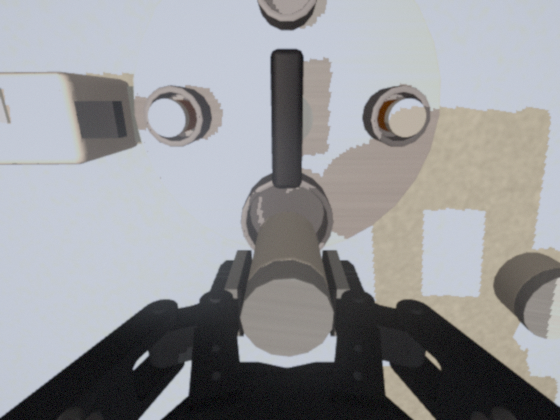

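View pics/s9.png

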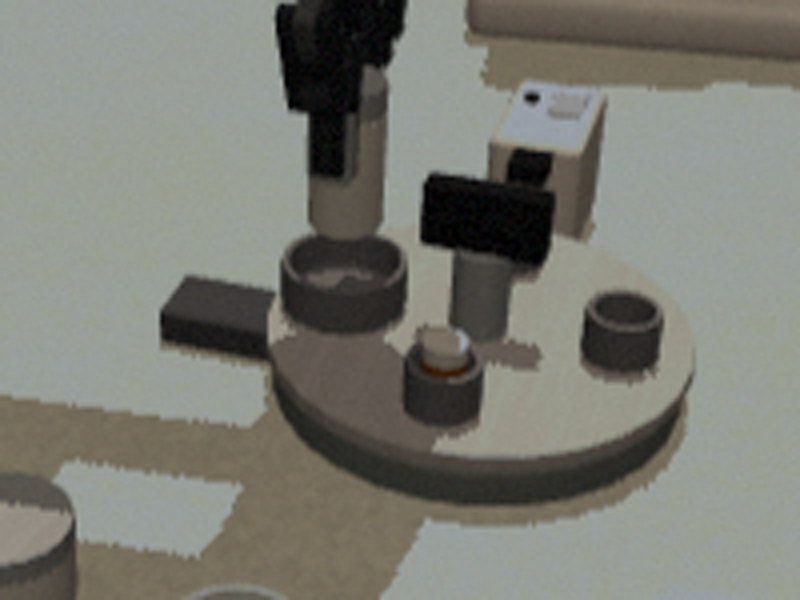

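Jar bottom over the cup (scene crop jar x=346, cup x=344). Lowering slowly.

```bash
python3 -m inch '[0,0,0,0,0,0,10,0,0,0,0,10,0,0,0,0,8,0,0,0,0,0,0,0,0]';python3 -m inch '[0,4,0,0,0,0,3,0,0,0,0,0,0,0,0,0,0,0,0,0]'
python3 - <<'E'
from h import *
s=read_state(); m=R.from_rotvec(s['eef_rot']).as_matrix(); 
sc=camera('scene');cv2.imwrite('pics/s10.png',cv2.resize(sc[120:270,230:430],None,fx=4,fy=4,interpolation=2)[:600])
d=np.array([.5176,.1017,0])-s['eef_pos']; print(s['clock'],s['eef_pos'],s['ft_force'],m.T@d*1000)
E
```

```text
clock: 14.32
eef_pos: [0.5169, 0.1019, 0.1053]
eef_rot: [1.074, 1.291, -1.079]
ft_force: [-0.8, -0.2, -1.9]
gripper_width: 0.0349
clock: 14.65
eef_pos: [0.5185, 0.1021, 0.1002]
eef_rot: [1.076, 1.289, -1.077]
ft_force: [0.1, 0.9, -1.4]
gripper_width: 0.0357
14.65 [0.51850567 0.10205777 0.10017675] [ 0.1457999   0.92255854 -1.39780783] [100.17697929  -0.93002021   0.19172675]
```

View pics/s10.png

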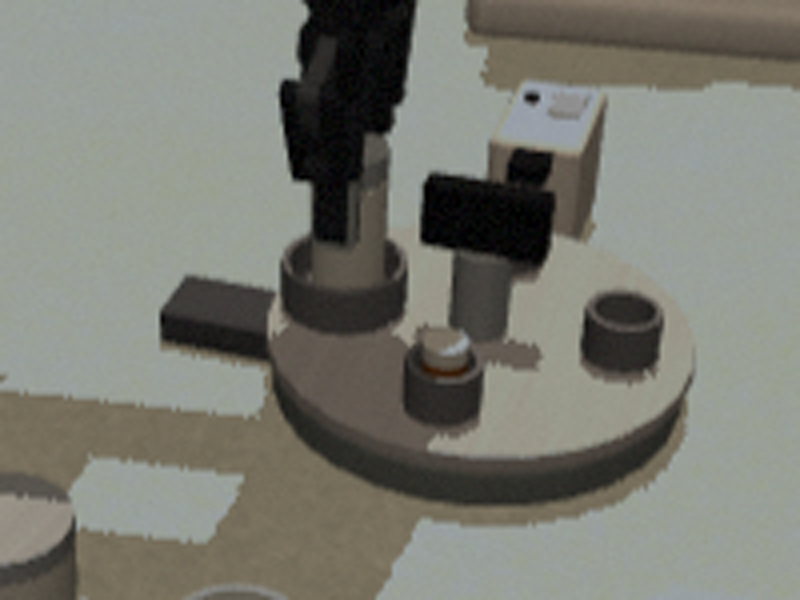

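```bash
python3 -m inch '[0,2,0,0,0,0,2,0,0,0,0,0,0,0,0]';python3 -m inch '[0,1,0,0,0,0,0,0,0,0,0,0,0,0,0]';python3 -m inch '[0,1,0,0,0,0,0,0,0,0,0,0,0,0,0]';python3 -m inch '[0,1,0,0,0,0,0,0,0,0,0,0,0,0,0]'
```

```text
clock: 14.95
eef_pos: [0.5183, 0.102, 0.0961]
eef_rot: [1.076, 1.289, -1.077]
ft_force: [-0.7, -0.6, -0.7]
gripper_width: 0.0349
clock: 15.2
eef_pos: [0.5185, 0.102, 0.0953]
eef_rot: [1.076, 1.288, -1.077]
ft_force: [0.5, 0.1, -0.9]
gripper_width: 0.0351
clock: 15.45
eef_pos: [0.5185, 0.1021, 0.0943]
eef_rot: [1.076, 1.289, -1.077]
ft_force: [0.5, 0.0, -1.9]
gripper_width: 0.035
clock: 15.7
eef_pos: [0.5186, 0.1021, 0.0938]
eef_rot: [1.077, 1.288, -1.076]
ft_force: [-0.5, 0.3, 3.3]
gripper_width: 0.0349
```

Contact (+3 N up at the expected height). Releasing.

```bash
python3 -m inch '[0.5,0,0,0,0,0.55,0,0,0,0,0.6,0,0,0,0,0.8,0,0,0,0,0.8,0,0,0,0]';python3 -m inch '[0.8,0,0,0,0,0.8,-10,0,0,0,0.8,-20,0,0,0,0.8,-30,0,0,0,0.8,-30,0,0,0]';python3 -m inch '[0.8,-35,0,0,0,0.8,0,-30,0,0,0.8,0,-30,0,0,0.8,0,0,0,0]'
python3 - <<'E'
from h import *
s=read_state();print(s['eef_pos'])
c=calibration('wrist');im=camera('wrist'); cv2.imwrite('pics/w11.png',im)
sc=camera('scene');cv2.imwrite('pics/s11.png',cv2.resize(sc[120:270,230:430],None,fx=4,fy=4,interpolation=2)[:600])
for l in ['wide_cup','loading_point','jar']:
  for d in tip_of(l,'wrist')[:3]:
    uv=np.array(d['xy'])*[560,420]; print(l,round(d['conf'],2),uv.round(),back('wrist',uv,.037,c).round(4))
print(proj('wrist',[.5176,.1017,.112],c),proj('wrist',[.5176,.1017,.057],c))
E
```

```text
clock: 16.12
eef_pos: [0.5185, 0.102, 0.0932]
eef_rot: [1.076, 1.289, -1.077]
ft_force: [-0.2, -0.5, -0.5]
gripper_width: 0.0683
clock: 16.53
eef_pos: [0.5177, 0.102, 0.1842]
eef_rot: [1.075, 1.29, -1.078]
ft_force: [0.2, -1.5, 0.7]
gripper_width: 0.0683
clock: 16.87
eef_pos: [0.4529, 0.0906, 0.2189]
eef_rot: [1.073, 1.293, -1.081]
ft_force: [-0.9, 0.0, -0.4]
gripper_width: 0.0685
[0.45286673 0.09061112 0.21888897]
jar 0.67 [287. 116.] [0.5172 0.1017 0.037 ]
[287.33566208 120.6565376 ] [287.22732572 116.55729208]
```

View pics/w11.png

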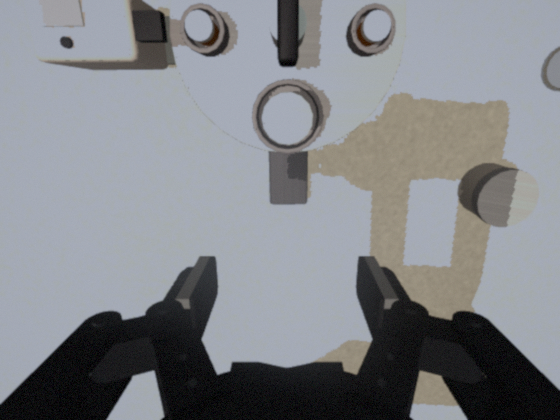

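View pics/s11.png

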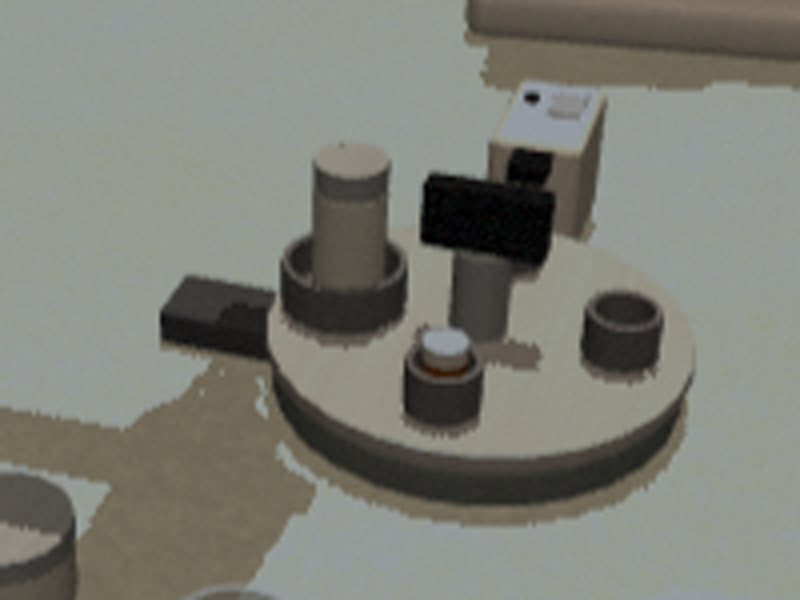

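The jar stands upright and centred in the cup (wrist (287,117)), the cup is in line with the tongue at (288,178), and the gripper is clear.

```bash
python3 -m inch '[0.8,0,0,0,0,0.8,0,0,0,0]'; python3 -c "
from rig import *
close_job()"
```

```text
clock: 17.28
eef_pos: [0.4603, 0.0915, 0.2182]
eef_rot: [1.077, 1.288, -1.076]
ft_force: [-0.8, 0.3, -0.4]
gripper_width: 0.0688
the job is handed in; nothing more can be done
```

I turned the carousel by its knob about 1.24 rad clockwise, which put the wide cup at the tongue. I then picked up the white, steel-capped slim jar and lowered it into the cup until about 3 N of contact showed. After that I let go, backed off and handed the job in at about 17.3 s.

**Last checks:** In the final wrist and scene pictures the jar stands upright on the cup floor. Its measured underside is at (0.517, 0.102), within about 1 mm of the cup centre I worked out at (0.518, 0.102). Knob, cup and tongue lie in one line, and the gripper stands clear with no force beyond noise.

**What disagreed or failed:**
- **Camera disagreement:** The top and wrist cameras disagreed by 2–4 mm on the axis position and by a few degrees on the tongue direction. Both are well inside the 16 mm tolerance.
- **Network misses:** In the last picture the networks did not report the cup or the loading point. The cup's alignment at the end therefore rests on the picture itself and on the earlier reading, where the two points were about 3 mm apart.

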